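# Lock the shaker platform's slotted nut

### The job

Lock the nut that holds the shaker's platform before the next run: tighten the big slotted nut clockwise (seen from above) just as far as the next slot that lines up with the cross hole in the stud, without going past that slot or backing off to the one before. Then take the long locking pin from the tray, leaving the short one in it, push it through slot, cross hole and opposite slot from whichever end is free until its head is up against the nut, and let go. Leave the glassware on the platform standing in its place.

Things in the scene. Friction and masses are not known exactly. Their poses are not given: they have to be found in the camera images.
- shaker: bench orbital shaker, drive at rest and immovable: white casing 300 x 280 mm under a square platform 320 x 320 mm with a black rubber mat, its top 100 mm above the table. Origin: centre of the underside, on the table; x and y along the platform's edges, z up. It stands either left or right of the middle of the table.
- stud: hub and threaded stud amid the platform, immovable. Origin: on the mat's top, on the stud's upright axis. Hub 92 mm across up to 6 mm, 78 mm across up to 16 mm above it; the nut sits on that. Stud 30 mm in diameter, ends at 64 mm, 6 mm over the nut, with a pale line across its end parallel with the cross hole. Cross hole: along this body's x, right through, 10 mm wide and high, axis at 48 mm.
- cross_hole (a point): middle of the cross hole, on the stud's axis, 48 mm above the mat; x along the hole.
- nut (a joint): turn of the slotted nut on the stud, rad, growing clockwise seen from above (tightening); stiff, about 0.35 N m of friction, stays where it is left, does not rise or sink. 0: the next slot is in line with the cross hole; slots come round every 1.047 rad; it starts between -0.9 and -0.2. Stops at -1.6 and 1.6.
- nut_centre (a point): centre of the slotted nut: steel hexagon, 60 mm across flats, 69 mm across corners, from 16 to 58 mm above the mat (this point: 37 mm). Its upper 16 mm are cut by six upright slots, 12 mm wide, open at the top, one in the middle of each flat, floor 42 mm above the mat. This point's x axis turns with the nut and points through the middle of one flat and slot.
- pin: the long locking pin, loose in the tray, steel, about 0.1 kg: square head 40 mm long, 16 x 16 mm, then a round shank 7 mm in diameter, 78 mm long, with tapered nose. Origin: middle of its length, 19 mm ahead of the shoulder where head meets shank, level with the head's underside, 8 mm below the axis; x along the pin to the nose. Lies flat on its head, pointing anywhere.
- pin_head (a point): middle of the long pin's square head (20 mm behind the shoulder, on the axis).
- pin_seat (a point): point on the axis of the long pin, 30 mm ahead of the shoulder: it lies at the middle of the cross hole when the head is up against the nut.
- pin_tip (a point): nose of the long pin, 78 mm ahead of the shoulder.
- short_pin: short pin of the same make, for another machine: same head, shank only 38 mm long, 78 mm in all; lies in the tray too. Origin at the middle of its length, level with the underside of the head; x towards the nose.
- tray: white enamelled tray, immovable, 284 x 204 mm outside, rim 24 mm high, floor 3 mm above the table. Origin: centre of its underside; x along its length. Forceps 120 mm long and 6 mm high lie in it along the side towards its -y.
- flask_large: conical glass flask with a wool plug, standing on the platform at one end of the cross hole: 82 mm in diameter at the foot, narrowing to 38 mm at 91 mm height, 150 mm high with the plug. Origin: centre of its underside.
- flask_a: small conical glass flask with a wool plug on the platform: 64 mm in diameter at the foot, narrowing to 28 mm at 69 mm height, 118 mm high with the plug. Origin: centre of its underside.
- flask_b: small conical glass flask, the same as flask_a.
- dish: flat covered culture dish on the platform at the other end of the cross hole, 82 mm in diameter, 15 mm high. Origin: centre of its underside.
Things that resemble listed ones, but are neither listed nor needed, are in the scene too. What is shaped like the short_pin but red is not meant. Leave any blue look-alike of the flask_a alone.

How it is judged:
By the outcome, as a careful person would: the job done as asked, in the order asked, and still so for the second after the job is handed in, with the robot touching nothing.
It also fails if it takes over 64 s, if anything falls off the work surface, if the arm or the gripper's body presses on something with over 40 N, if the wrist force passes 120 N, or if a joint passes its speed limit or range.

### The arm

A 6-joint arm with a two-finger parallel gripper is mounted at the origin on the work surface. World frame = base frame: x ahead of the robot, y to its left, z up, the work surface at z = 0. Lengths are in m, angles in rad, forces in N, time in s.
With the tool pointing down it reaches from about 0.425 to 0.95 m from the base axis. Payload 3.5 kg.
Tool frame: the origin (TCP) lies midway between the tips of the shut fingers; the grasp point (between the pads) lies 19 mm behind it; x points along the fingers, y is the direction in which the jaws open and shut, and the axes are right-handed (so a half turn about x gives the same grasp; the last joint's range is limited). The gripper opens to 85 mm and grips with 20 to 120 N. Pads are 22 mm wide; open, the fingers measure 114 mm over their backs; the gripper's body (76 mm by 85 mm) begins 54 mm behind the grasp point. The pads swing forward as they close: fully open they stand 13 mm farther back than shut.
Start: joints at [1.053, 0.286, 1.577, -0, 1.279, -0.15], TCP at [0.243, 0.63, 0.231] pointing down, gripper open.
Joint ranges: [-2.77, 2.77], [-0.9, 2.22], [0.21, 2.48], [-1.53, 4.67], [0.24, 2.81], [-2.84, 2.84]. Speed limits (rad/s): [2.79, 2.79, 3.14, 3.14, 3.14, 3.14].

### API

Orientations are given as a unit quaternion [x, y, z, w].
In Python, from plant import ctrl, vision gives the robot as it stands. The module is installed in compiled form; this text tells all that it offers.
- The arm moves only by the tool play_rows, never from a script. Its arguments are lists of equal length, an entry for each row: "claw": the closure in counts, from 0 (fully open) to 255 (shut); "travel": the shift along the tool's x, y, z in m, a list of three; "dr": the turn, a rotation vector about the tool's x, y, z in rad, a list of three. In form: {"claw": [claw, ...], "travel": [[tx, ty, tz], ...], "dr": [[wx, wy, wz], ...]}. A call has 1 to 20 rows; each row is the pose to reach, as a shift and turn from the pose measured when the call began, along the tool's axes at that moment; what a row does not reach only later rows make up. A row lasts 1/10 s, in which the tool goes at most 50 mm and 8.59 degrees, less where a joint would pass 70% of its speed; a pose out of reach is approached as far as the arm can. A call with a gripper value outside its range is refused whole. The fingers move at their own pace and stop on an object; "force" is the grip in N (left out, the last holds). Time passes only in rows, so rows that repeat a pose let the fingers close. It gives the time, the measured TCP pose, the force and the opening at its end, in the units of the state.
- ctrl.get_state(): the state, without advancing time (a new reading comes with each control period).
- vision.read_camera(name): name is "scene" or "side" or "wrist"; returns a dict with "img" (480x640x3 uint8, red, green, blue), "range_z" (480x640 float32, m along the optical axis (not along the pixel's ray), 0 where there is no reading), "K" (3x3 intrinsics, pixels), "world_to_cam" (4x4, takes a point from world to camera coordinates). Camera axes: x right, y up, looking along -z (the intrinsics and any distortion apply to the point x, -y, -z); pixel columns grow to the right and rows downward; lengths in m; the calibration is good to about 2 mm. A picture is of the moment at which its call begins.
- ctrl.sign_off(): hands the job in, once; it reports no verdict.
The state is a dict: "time": time; "qpos": joint angles; "dq": joint speeds; "joint_efforts": joint torques, N m; "eef_pos": TCP position; "tcp_rot": TCP orientation; "contact_force": force on the tool from outside, world axes, zero at the start; "wrist_torque": the same for the moment, N m; "opening": opening from 0.0 (shut) to 1.0 (fully open).
Only numpy, scipy, OpenCV 4.12 (cv2) and the standard library are available. Lean on these libraries where they do the work, as an engineer would, in place of code of your own. Each camera call takes 0.05 s, during which the arm holds its last target.

## Working session

There is one attempt and no reset: what is moved stays moved. The work goes in short steps, Python scripts to look and compute and a tool call to move; the robot and the scene stay as the last step left them, time stands still between calls to the robot, and variables do not carry over. Pictures are saved under pics/ and viewed, and the job is handed in when it is done.

Besides the shell and the picture viewer there is one more tool, called after "Request:" as name(argument=value, ...) on one line, values as JSON. play_rows: Moves the arm, as the interface text tells. Its arguments: {"type":"object","properties":{"claw":{"type":"array","items":{"type":"number"}},"travel":{"type":"array","items":{"type":"array","items":{"type":"number"}}},"dr":{"type":"array","items":{"type":"array","items":{"type":"number"}}},"force":{"type":"number"}},"required":["claw","travel","dr"]}

```bash
mkdir -p pics; cat > h.py <<'E'
import numpy as np, cv2
from plant import ctrl, vision
def snap(n,tag):
    d=vision.read_camera(n); cv2.imwrite(f'pics/{tag}.png',d['img'][:,:,::-1]); np.savez(f'pics/{tag}.npz',**d); return d
def load(tag): return dict(np.load(f'pics/{tag}.npz'))
def world(d,u,v,z=None):
    K=d['K'];T=d['world_to_cam'];R=T[:3,:3];t=T[:3,3]
    r=np.array([(u-K[0,2])/K[0,0],-(v-K[1,2])/K[1,1],-1.])
    c=-R.T@t; w=R.T@r
    if z is None:
        return c+w*d['range_z'][int(round(v)),int(round(u))]
    return c+w*(z-c[2])/w[2]
def proj(d,p):
    T=d['world_to_cam'];K=d['K'];q=T[:3,:3]@np.array(p)+T[:3,3]
    return K[0,0]*q[0]/-q[2]+K[0,2], K[1,1]*q[1]/q[2]+K[1,2]
def crop(tag,x0,y0,x1,y1,s,out):
    im=cv2.imread(f'pics/{tag}.png')[y0:y1,x0:x1]
    cv2.imwrite(f'pics/{out}.png',cv2.resize(im,None,fx=s,fy=s,interpolation=cv2.INTER_CUBIC))
E
python3 - <<'E'
from h import *
for n in ['scene','side','wrist']:
    d=snap(n,n+'0'); print(n,d['K'].tolist(),d['world_to_cam'].round(3).tolist(),d.keys())
print(ctrl.get_state())
E
```

```text
scene [[541.1442367911565, 0.0, 327.8035869057417], [0.0, 541.1442367911565, 242.41196037416046], [0.0, 0.0, 1.0]] [[-0.435, 0.901, -0.012, 0.252], [-0.484, -0.222, 0.846, 0.158], [0.759, 0.374, 0.533, -1.567], [0.0, 0.0, 0.0, 1.0]] dict_keys(['img', 'range_z', 'K', 'world_to_cam'])
side [[534.7527897348336, 0.0, 313.47106910262784], [0.0, 534.7527897348336, 246.48049513421503], [0.0, 0.0, 1.0]] [[0.787, -0.616, -0.002, -0.469], [0.363, 0.46, 0.81, -0.286], [-0.498, -0.639, 0.586, -0.871], [0.0, 0.0, 0.0, 1.0]] dict_keys(['img', 'range_z', 'K', 'world_to_cam'])
wrist [[395.6812501130868, 0.0, 318.59673456679167], [0.0, 395.6812501130868, 233.83440180373591], [0.0, 0.0, 1.0]] [[0.36, 0.933, -0.002, -0.674], [-0.889, 0.342, -0.304, 0.038], [-0.283, 0.111, 0.953, -0.379], [0.0, 0.0, 0.0, 1.0]] dict_keys(['img', 'range_z', 'K', 'world_to_cam'])
{'time': 0.15, 'qpos': array([ 1.05302310e+00,  2.87023035e-01,  1.57786036e+00,  1.85957918e-05,
        1.27859597e+00, -1.50016251e-01]), 'dq': array([ 0.0005264 , -0.00141826, -0.00398902,  0.00045478, -0.00087635,
        0.00042082]), 'joint_efforts': array([ 5.12686747e-04, -4.06601965e+01, -2.93143398e+01, -1.56846390e-04,
        3.92198504e-03,  1.37516000e-05]), 'eef_pos': array([0.24239756, 0.62942032, 0.23021371]), 'tcp_rot': array([ 0.12866392,  0.69541023, -0.12992023,  0.69496111]), 'contact_force': array([-0.14436473,  0.42124571, -0.20752071]), 'wrist_torque': array([0.01722359, 0.02381107, 0.02799562]), 'opening': 1.0000132445454426}
```

View pics/scene0.png

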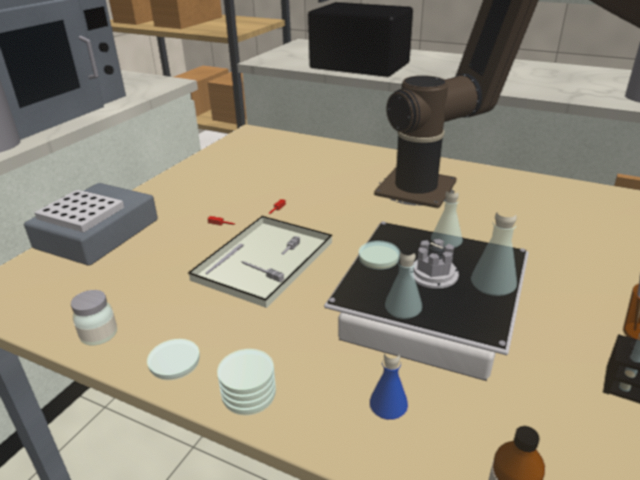

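View pics/side0.png

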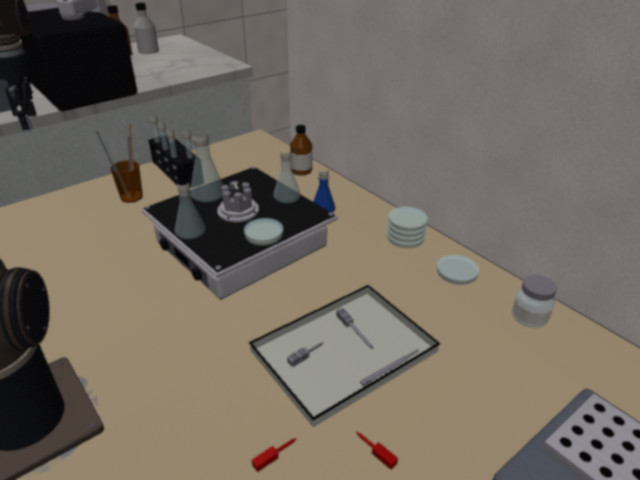

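View pics/wrist0.png

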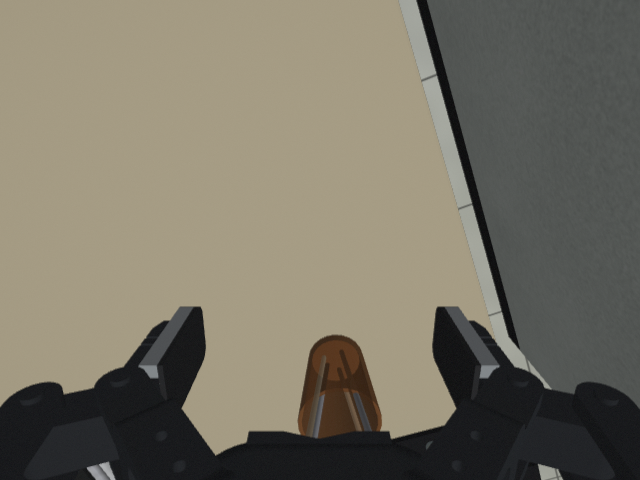

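The scene view shows the shaker at about (435,285) with the nut at (435,258), the large flask at (498,260), the dish at (378,254) and the small flasks at (405,285) and (450,220). In the tray the long pin's head is at (274,274) and the short pin is at (292,245).

```bash
python3 - <<'E'
from h import *
s=load('scene0'); d=load('side0')
crop('scene0',320,180,540,340,3.6,'c_s'); crop('side0',140,130,345,260,3.9,'c_d')
crop('side0',240,280,440,420,4,'c_t')
for n,D,pts in [('scene',s,dict(nut=(435,250),dish=(378,254),stand=(390,232),c1=(333,302),c2=(503,340),c3=(526,260),c4=(383,228),pinhead=(274,274),tip=(245,262),short=(293,243))),('side',d,dict(nut=(237,200),c1=(147,213),c2=(218,268),c3=(333,215),c4=(255,172),pinhead=(344,317),tip=(372,347),short=(297,356)))]:
    for k,p in pts.items(): print(n,k,world(D,*p).round(3))
E
```

```text
scene nut [0.549 0.204 0.164]
scene dish [0.536 0.09  0.116]
scene stand [0.423 0.074 0.101]
scene c1 [0.691 0.065 0.1  ]
scene c2 [0.666 0.357 0.102]
scene c3 [0.401 0.354 0.094]
scene c4 [0.413 0.054 0.101]
scene pinhead [ 0.568 -0.136  0.021]
scene tip [ 0.546 -0.225  0.014]
scene short [ 0.438 -0.16   0.02 ]
side nut [0.52  0.171 0.146]
side c1 [0.372 0.324 0.096]
side c2 [0.394 0.042 0.101]
side c3 [0.692 0.053 0.099]
side c4 [0.667 0.332 0.099]
side pinhead [ 0.556 -0.147  0.018]
side tip [ 0.549 -0.235  0.012]
side short [ 0.423 -0.173  0.019]
```

View pics/c_s.png

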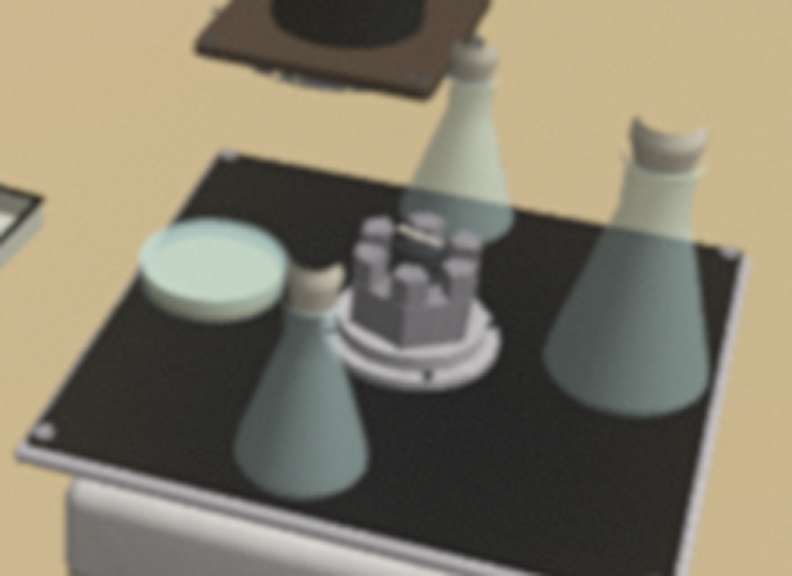

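View pics/c_d.png

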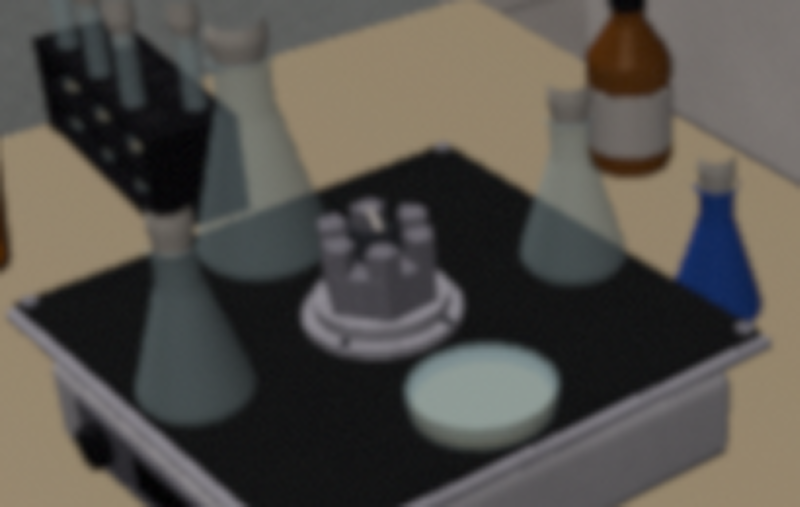

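View pics/c_t.png

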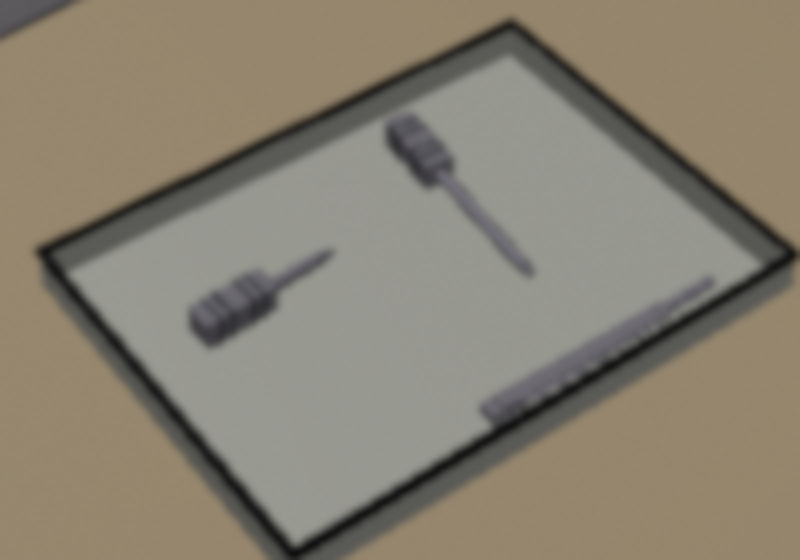

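```bash
cat >> h.py <<'E'
from scipy.spatial.transform import Rotation as Ro
def state():
    s=ctrl.get_state(); return s,np.array(s['eef_pos']),Ro.from_quat(s['tcp_rot'])
def down(yaw):  # tool x down, tool y at world yaw
    x=np.array([0,0,-1.]);y=np.array([np.cos(yaw),np.sin(yaw),0]);return Ro.from_matrix(np.stack([x,y,np.cross(x,y)],1))
def go(p,yaw=None):
    s,q,R=state(); T=R if yaw is None else down(yaw)
    print('travel',R.inv().apply(np.array(p)-q).round(4),'dr',(R.inv()*T).as_rotvec().round(4))
def info():
    s,q,R=state(); y=R.as_matrix(); print('t',s['time'],'p',q.round(4),'yawY',np.arctan2(y[1,1],y[0,1]).round(4),'xaxis',y[:,0].round(3),'F',np.round(s['contact_force'],1),'op',round(s['opening'],3),'q',np.round(s['qpos'],2))
E
python3 - <<'E'
from h import *
info()
w=load('wrist0');T=w['world_to_cam'];c=-T[:3,:3].T@T[:3,3];s,q,R=state()
print('cam in tool',R.inv().apply(c-q),'look',R.inv().apply(-T[2,:3]),'up',R.inv().apply(T[1,:3]))
s=load('scene0')
for k,p,z in [('flA foot',(404,303),.1),('flB',(449,241),.1),('L',(497,281),.1),('dish',(379,252),.115)]: print(k,world(s,*p,z=z).round(3))
d=load('side0')
for k,p,z in [('flfront',(190,228),.1),('flback',(287,197),.1),('L',(206,195),.1),('dish',(264,230),.115)]: print(k,world(d,*p,z=z).round(3))
go([0.535,0.19,0.38])
E
```

```text
t 0.15 p [0.2424 0.6294 0.2302] yawY 1.203 xaxis [-0.001 -0.002 -1.   ] F [-0.1  0.4 -0.2] op 1.0 q [ 1.05  0.29  1.58  0.    1.28 -0.15]
cam in tool [-0.14160299 -0.00044725 -0.07909146] look [9.52508799e-01 1.81779235e-04 3.04511010e-01] up [ 3.04510919e-01  4.09141205e-04 -9.52508757e-01]
flA foot [0.641 0.18  0.1  ]
flB [0.404 0.198 0.1  ]
L [0.505 0.316 0.1  ]
dish [0.526 0.088 0.115]
flfront [0.417 0.203 0.1  ]
flback [0.657 0.179 0.1  ]
L [0.513 0.305 0.1  ]
dish [0.526 0.079 0.115]
travel [-0.1493 -0.3051  0.431 ] dr [0. 0. 0.]
```

Request:
play_rows(claw=[0,0,0,0,0,0,0,0,0,0,0,0,0,0,0,0], travel=[[-0.05,0,0],[-0.1,0,0],[-0.15,0,0],[-0.15,-0.028,0.04],[-0.15,-0.056,0.08],[-0.15,-0.084,0.12],[-0.15,-0.112,0.16],[-0.15,-0.14,0.2],[-0.15,-0.168,0.24],[-0.15,-0.196,0.28],[-0.15,-0.224,0.32],[-0.15,-0.252,0.36],[-0.15,-0.28,0.4],[-0.15,-0.305,0.431],[-0.15,-0.305,0.431],[-0.15,-0.305,0.431]], dr=[[0,0,0],[0,0,0],[0,0,0],[0,0,0],[0,0,0],[0,0,0],[0,0,0],[0,0,0],[0,0,0],[0,0,0],[0,0,0],[0,0,0],[0,0,0],[0,0,0],[0,0,0],[0,0,0]])

```text
time: 1.75
eef_pos: [0.5352, 0.1894, 0.3801]
tcp_rot: [0.129, 0.696, -0.131, 0.694]
contact_force: [-0.5, 0.4, 0.1]
opening: 1.002
```

```bash
python3 - <<'E'
from h import *
info(); snap('wrist','w1')
E
```

```text
t 1.75 p [0.5352 0.1894 0.3801] yawY 1.2009 xaxis [-0.002 -0.001 -1.   ] F [-0.5  0.4  0.1] op 1.002 q [ 0.16 -0.02  1.65 -0.    1.52 -1.04]
```

View pics/w1.png

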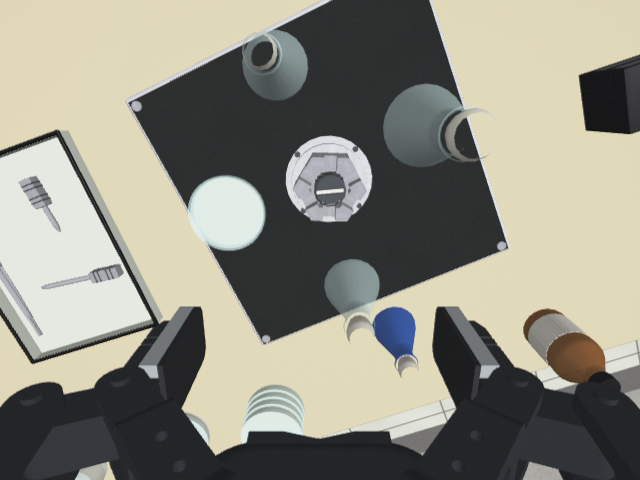

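The wrist view from above shows the nut at (328,185), the dish at (227,213), the large flask's foot at (423,125), the small flasks at (275,65) and (352,285), and the tray on the left. In the tray the long pin's head is at (107,273) with its tip at (43,287).

```bash
python3 - <<'E'
from h import *
crop('w1',275,125,385,235,5.4,'c_n')
crop('w1',0,120,170,370,2.4,'c_tr')
E
```

```text
(no output)
```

View pics/c_n.png

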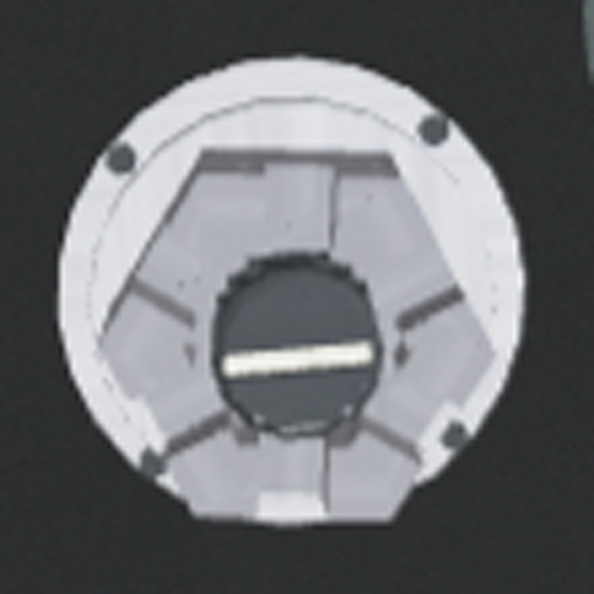

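View pics/c_tr.png

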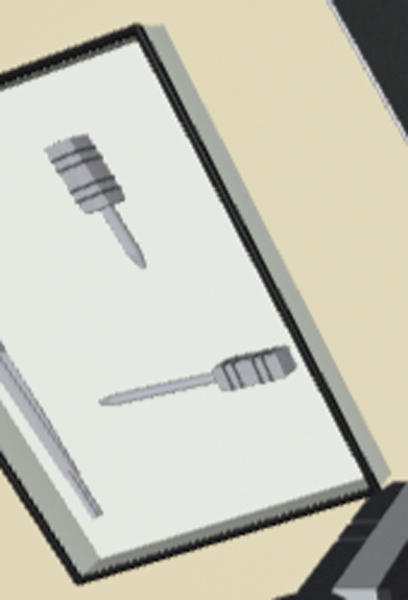

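```bash
cat >> h.py <<'E'
def wr(a): return (a+np.pi/6)%(np.pi/3)-np.pi/6
E
python3 - <<'E'
from h import *
w=load('w1'); P=lambda x,y,z: world(w,275+x/5.4,125+y/5.4,z)
a,b=P(224,365,.164),P(372,350,.164); print('line',a,b,np.linalg.norm(a-b),'mid',(a+b)/2,'ang',np.arctan2(*(b-a)[1::-1]))
C=[P(x,y,.158) for x,y in [(195,519),(392,520),(495,352),(392,176),(204,170),(100,335)]]
C=np.array(C);m=C.mean(0);print('centre',m,'r',np.linalg.norm(C-m,axis=1))
ca=np.array([np.arctan2(*(c-m)[1::-1]) for c in C]);print('flat dirs mod60',[wr(x+np.pi/6) for x in ca])
# hub circle: leftmost, rightmost, top, bottom
for q in [(58,290),(525,290),(290,57)]: print(P(*q,.106))
h=np.array([P(58,290,.106),P(525,290,.106)]);print('hub mid',h.mean(0),np.linalg.norm(h[0]-h[1]))
Q=lambda x,y,z: world(w,x/2.4,120+y/2.4,z)
print('long tip',Q(100,402,.011),'shoulder',Q(217,378,.011),'head end top', Q(290,347,.019),Q(297,364,.019),'head front top',Q(215,364,.019),Q(222,388,.019))
print('short',Q(47,150,.019),Q(90,136,.019),Q(145,267,.011))
for q in [(275,65),(352,285),(423,125)]: print('flask foot',world(w,*q,z=.1))
print('dish',world(w,227,213,.115)); 
E
```

```text
line [0.52972957 0.1887405  0.164     ] [0.53640279 0.21310821 0.164     ] 0.025264947160352855 mid [0.53306618 0.20092436 0.164     ] ang 1.3034948400859718
centre [0.5326453  0.20096927 0.158     ] r [0.03535693 0.03526392 0.03430423 0.03339097 0.03424943 0.03392907]
flat dirs mod60 [np.float64(-0.3699595881139639), np.float64(-0.38472558713170046), np.float64(-0.3891865432962637), np.float64(-0.34112137050003033), np.float64(-0.4139934448905175), np.float64(-0.4378957015361282)]
[0.51514359 0.15916411 0.106     ]
[0.54816803 0.24433182 0.106     ]
[0.49010552 0.21719608 0.106     ]
hub mid [0.53165581 0.20174797 0.106     ] 0.09134633395295605
long tip [ 0.54533351 -0.23657405  0.011     ] shoulder [ 0.55691767 -0.16398025  0.011     ] head end top [ 0.55376574 -0.10905855  0.019     ] [ 0.564424   -0.11058928  0.019     ] head front top [ 0.54741954 -0.1544899   0.019     ] [ 0.5619384  -0.15860467  0.019     ]
short [ 0.40744626 -0.17325525  0.019     ] [ 0.40934945 -0.14758911  0.019     ] [ 0.48307169 -0.1661523   0.011     ]
flask foot [0.40814311 0.19182111 0.1       ]
flask foot [0.65892375 0.18240352 0.1       ]
flask foot [0.51572356 0.31136244 0.1       ]
dish [0.52521372 0.08817554 0.115     ]
```

```bash
python3 - <<'E'
from h import *
print(world(load('scene0'),320+420/3.6,180+237/3.6,.164),world(load('side0'),140+370/3.9,130+216/3.9,.164))
go([0.533,0.201,0.27],1.69)
E
```

```text
[0.53327316 0.20260396 0.164     ] [0.53505227 0.20117025 0.164     ]
travel [ 0.1103  0.0095 -0.0054] dr [-0.4873 -0.0017  0.0014]
```

Request:
play_rows(claw=[0,0,0,0,0,0,0], travel=[[0.02,0.003,-0.001],[0.04,0.005,-0.003],[0.06,0.007,-0.004],[0.09,0.01,-0.005],[0.11,0.01,-0.005],[0.11,0.01,-0.005],[0.11,0.01,-0.005]], dr=[[-0.12,0,0],[-0.24,0,0],[-0.36,0,0],[-0.487,0,0],[-0.487,-0.0017,0.0014],[-0.487,-0.0017,0.0014],[-0.487,-0.0017,0.0014]])

```text
time: 2.5
eef_pos: [0.533, 0.2025, 0.2708]
tcp_rot: [-0.043, 0.706, 0.043, 0.706]
contact_force: [0.1, 0.5, -0.2]
opening: 0.998
```

```bash
python3 - <<'E'
from h import *
info(); snap('wrist','w2')
print(proj(load('w2'),[.533,.201,.164]))
go([0.533,0.202,0.12],1.69)
E
```

```text
t 2.5 p [0.533  0.2025 0.2708] yawY 1.6914 xaxis [-0.  0. -1.] F [ 0.1  0.5 -0.2] op 0.998 q [ 0.19  0.03  1.8   0.    1.32 -1.51]
(np.float64(315.9128942531713), np.float64(233.062684172474))
travel [ 0.1519 -0.0003 -0.0011] dr [ 0.001   0.0021 -0.0002]
```

View pics/w2.png

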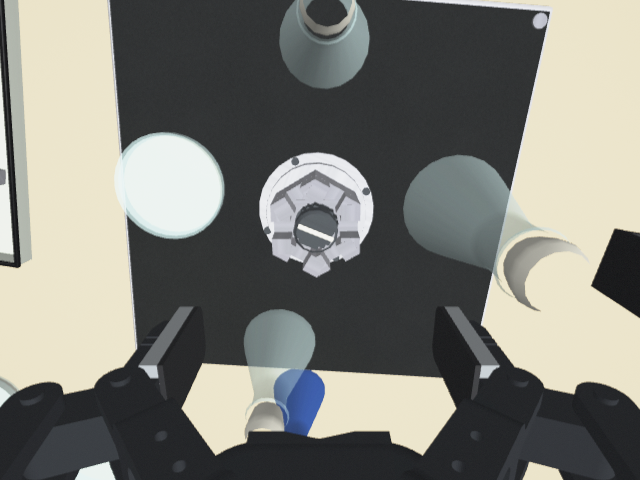

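The closer wrist view has the nut centred at (316,228), with the pale line running from (297,226) to (335,242) and clear space either side for the fingers.

```bash
python3 - <<'E'
from h import *
crop('w2',255,145,380,285,4.25,'c_n2')
E
```

```text
(no output)
```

View pics/c_n2.png

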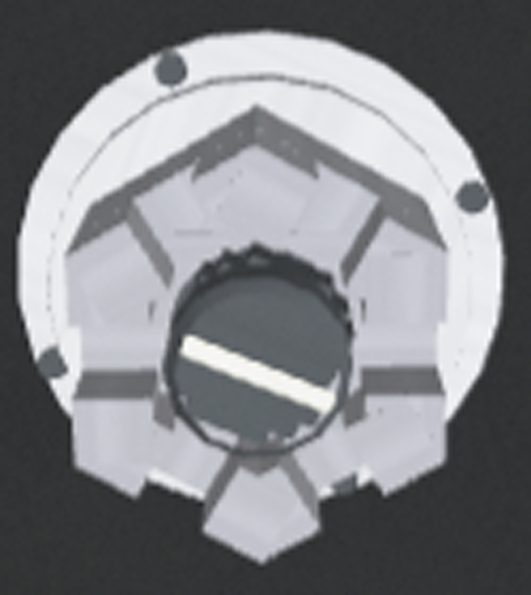

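```bash
python3 - <<'E'
from h import *
w=load('w2'); P=lambda x,y,z: world(w,255+x/4.25,145+y/4.25,z)
a,b=P(181,345,.164),P(334,403,.164); print('line',np.linalg.norm(a-b),'mid',(a+b)/2,'ang',np.arctan2(*(b-a)[1::-1]))
C=np.array([P(x,y,.158) for x,y in [(67,252),(446,246),(446,460),(263,562),(76,463),(256,146)]])
m=C.mean(0);print('centre',m,'r',np.linalg.norm(C-m,axis=1))
print([wr(np.arctan2(*(c-m)[1::-1])+np.pi/6) for c in C])
E
```

```text
line 0.025514438818747542 mid [0.5330007 0.2008509 0.164    ] ang 1.3120471442759352
centre [0.53237492 0.20091547 0.158     ] r [0.03446834 0.03432481 0.03464857 0.03498534 0.03442244 0.03392071]
[np.float64(-0.4081257879282971), np.float64(-0.36376659916775045), np.float64(-0.39479311783142335), np.float64(-0.3866378713853035), np.float64(-0.39117435307206305), np.float64(-0.3916967401645587)]
```

Request:
play_rows(claw=[0,0,0,0,0,0,0,0], travel=[[0.03,-0.0015,0],[0.06,-0.0015,0],[0.09,-0.0015,0],[0.115,-0.0015,0],[0.135,-0.0015,0],[0.15,-0.0015,0],[0.15,-0.0015,0],[0.15,-0.0015,0]], dr=[[-0.01,0,0],[-0.01,0,0],[-0.01,0,0],[-0.01,0,0],[-0.01,0,0],[-0.01,0,0],[-0.01,0,0],[-0.01,0,0]])

```text
time: 3.35
eef_pos: [0.5351, 0.2012, 0.1233]
tcp_rot: [-0.046, 0.704, 0.046, 0.707]
contact_force: [-0.1, -0.7, 0.7]
opening: 1.002
```

```bash
python3 - <<'E'
from h import *
info(); snap('side','s3'); snap('scene','s3c'); crop('s3c',320,100,540,320,2.7,'c3')
E
```

```text
t 3.35 p [0.5351 0.2012 0.1233] yawY 1.7011 xaxis [ 0.004  0.001 -1.   ] F [-0.1 -0.7  0.7] op 1.002 q [ 0.18  0.17  1.92  0.    1.04 -1.52]
```

View pics/c3.png

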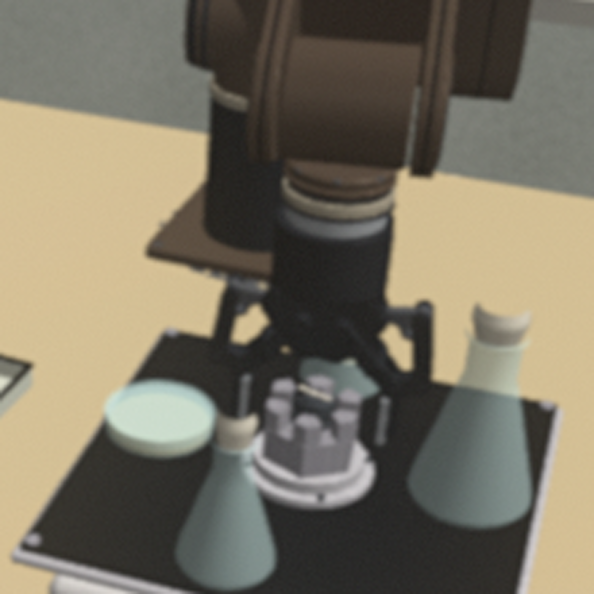

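The fingers straddle the nut and clear the glassware. I'll centre the gripper and close it.

Request:
play_rows(claw=[0,0,60,120,255,255,255,255,255,255], travel=[[0.003,0,-0.002],[0.003,0,-0.002],[0.003,0,-0.002],[0.003,0,-0.002],[0.003,0,-0.002],[0.003,0,-0.002],[0.003,0,-0.002],[0.003,0,-0.002],[0.003,0,-0.002],[0.003,0,-0.002]], dr=[[0,0.004,0],[0,0.004,0],[0,0.004,0],[0,0.004,0],[0,0.004,0],[0,0.004,0],[0,0.004,0],[0,0.004,0],[0,0.004,0],[0,0.004,0]], force=50)

```text
time: 4.45
eef_pos: [0.5337, 0.2004, 0.1215]
tcp_rot: [-0.047, 0.705, 0.046, 0.706]
contact_force: [-2.4, -5.4, 5.3]
opening: 0.692
```

```bash
python3 - <<'E'
from h import *
info(); print(ctrl.get_state()['wrist_torque']); snap('wrist','w4')
s,q,R=state(); go([0.5327,0.201,0.121],1.308)
E
```

```text
t 4.45 p [0.5337 0.2004 0.1215] yawY 1.7019 xaxis [ 0.002 -0.001 -1.   ] F [-2.4 -5.4  5.3] op 0.692 q [ 0.18  0.17  1.92 -0.    1.04 -1.52]
[-0.81664308  0.31912308  0.15150265]
travel [ 0.0005  0.0008 -0.0009] dr [0.3939 0.0017 0.0009]
```

View pics/w4.png

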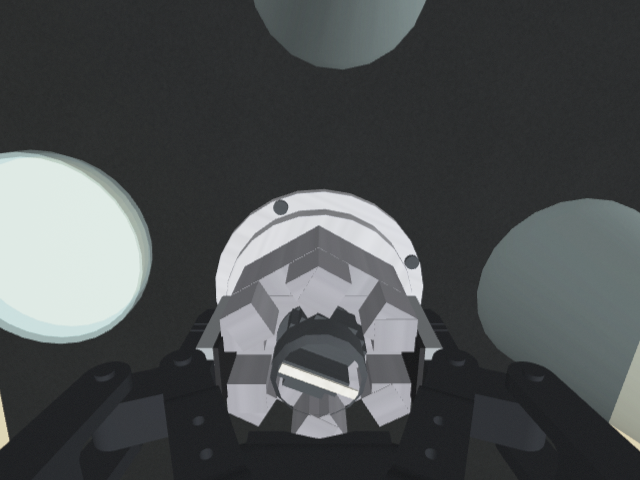

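The pads sit on two opposite flats, and the line is visible from (278,368) to (356,395). I'll turn clockwise.

Request:
play_rows(claw=[255,255,255,255,255,255,255,255,255], travel=[[0,0,0],[0,0,0],[0,0,0],[0,0,0],[0,0,0],[0,0,0],[0,0,0],[0,0,0],[0,0,0]], dr=[[0.06,0,0],[0.12,0,0],[0.18,0,0],[0.24,0,0],[0.3,0,0],[0.35,0,0],[0.38,0,0],[0.38,0,0],[0.38,0,0]])

```text
time: 5.4
eef_pos: [0.5337, 0.2005, 0.1215]
tcp_rot: [0.088, 0.701, -0.088, 0.702]
contact_force: [-0.6, -1.3, 2.8]
opening: 0.691
```

```bash
python3 - <<'E'
from h import *
info(); print(ctrl.get_state()['wrist_torque']); snap('wrist','w5'); crop('w5',200,170,440,450,2.1,'c5')
E
```

```text
t 5.4 p [0.5337 0.2005 0.1215] yawY 1.3209 xaxis [ 0.002 -0.001 -1.   ] F [-0.6 -1.3  2.8] op 0.691 q [ 0.18  0.17  1.92 -0.    1.04 -1.14]
[-0.55127793  0.19485506 -0.24716948]
```

View pics/c5.png

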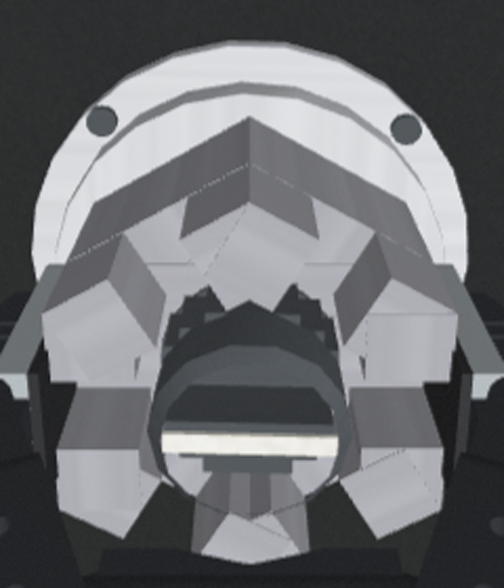

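```bash
python3 - <<'E'
from h import *
crop('w5',215,345,425,440,3.8,'c5b')
E
```

```text
(no output)
```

View pics/c5b.png

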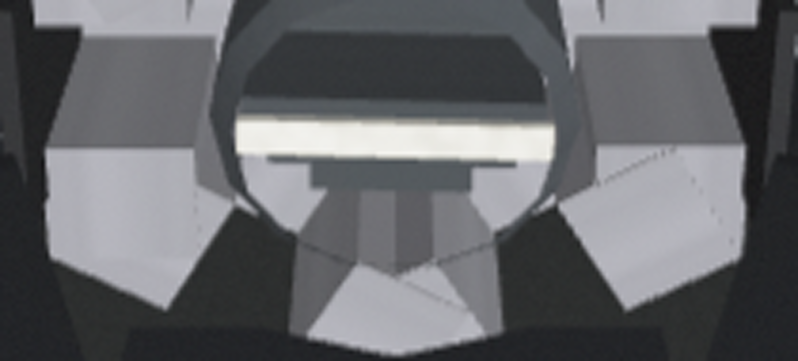

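```bash
python3 - <<'E'
from h import *
w=load('w5'); P=lambda x,y,z: world(w,215+x/3.8,345+y/3.8,z)
A=lambda a,b:np.arctan2(*(b-a)[1::-1])
for y1,y2 in [(114,121),(154,161)]:
  a,b=P(236,y1,.164),P(554,y2,.164); print(A(a,b),(a+b)/2,np.linalg.norm(b-a))
a,b=P(45,148,.158),P(745,144,.158);print('slot',A(a,b),np.linalg.norm(b-a)); a,b=P(195,148,.158),P(595,144,.158);print(A(a,b))
a,b=P(168,310,.158),P(627,310,.158);print(A(a,b))
# line by image: mask bright
im=w['img'].astype(int); m=(im.min(2)>215)
ys,xs=np.nonzero(m[365:395,270:368]);ys+=365;xs+=270
k=[(x,ys[xs==x].mean(),len(ys[xs==x])) for x in range(280,356)]
p=np.polyfit([q[0] for q in k],[q[1] for q in k],1);print(p,k[0],k[-1])
a=world(w,280,np.polyval(p,280),.164);b=world(w,355,np.polyval(p,355),.164);print('line fit',A(a,b))
info()
E
```

```text
1.2940779898390948 [0.53069046 0.2010758  0.164     ] 0.024911783027967288
1.2938069770098666 [0.53433008 0.20014672 0.164     ] 0.02515525951846841
slot 1.3270348769445555 0.05853942093015443
1.3321593649375323
1.3201335550069722
[2.65003418e-02 3.72974299e+02] (280, np.float64(380.5), 8) (355, np.float64(382.5), 8)
line fit 1.2885849672800775
t 5.45 p [0.5337 0.2004 0.1215] yawY 1.3209 xaxis [ 0.002 -0.001 -1.   ] F [-1.1 -1.2  3.6] op 0.694 q [ 0.18  0.17  1.92 -0.    1.04 -1.14]
```

Request:
play_rows(claw=[255,255,255,255], travel=[[0,0,0],[0,0,0],[0,0,0],[0,0,0]], dr=[[0.02,0,0],[0.032,0,0],[0.032,0,0],[0.032,0,0]])

```text
time: 5.85
eef_pos: [0.5337, 0.2004, 0.1215]
tcp_rot: [0.099, 0.7, -0.099, 0.701]
contact_force: [-1.1, -0.5, 2.2]
opening: 0.69
```

```bash
python3 - <<'E'
from h import *
info(); snap('wrist','w6'); crop('w6',215,345,425,440,3.8,'c6')
E
```

```text
t 5.85 p [0.5337 0.2004 0.1215] yawY 1.2888 xaxis [ 0.002 -0.001 -1.   ] F [-1.1 -0.5  2.2] op 0.69 q [ 0.18  0.17  1.92 -0.    1.04 -1.11]
```

View pics/c6.png

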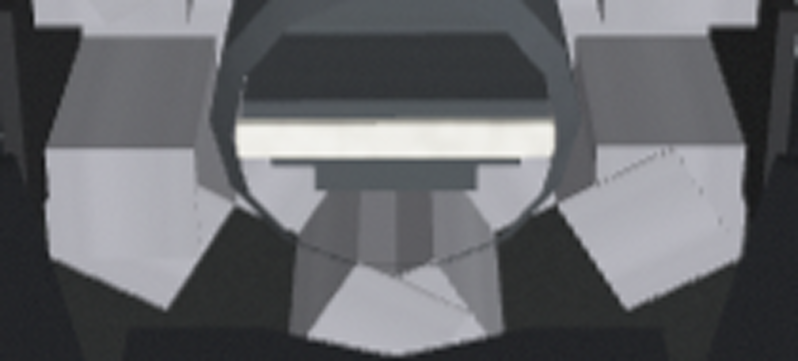

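The line and slots are now parallel, within about 0.01 rad. I'll release, lift and check.

Request:
play_rows(claw=[150,50,0,0,0,0,0,0,0,0], travel=[[0,0,0],[0,0,0],[0,0,0],[-0.02,0,0],[-0.05,0,0],[-0.09,0,0],[-0.13,0,0],[-0.15,0,0],[-0.15,0,0],[-0.15,0,0]], dr=[[0,0,0],[0,0,0],[0,0,0],[0,0,0],[0,0,0],[0,0,0],[0,0,0],[0,0,0],[0,0,0],[0,0,0]])

```text
time: 6.9
eef_pos: [0.5332, 0.2007, 0.2707]
tcp_rot: [0.099, 0.7, -0.099, 0.7]
contact_force: [0.3, -0.3, -0.6]
opening: 1.003
```

```bash
python3 - <<'E'
from h import *
info(); snap('wrist','w7'); crop('w7',255,145,380,285,4.25,'c7')
E
```

```text
t 6.9 p [0.5332 0.2007 0.2707] yawY 1.2886 xaxis [ 0.001 -0.    -1.   ] F [ 0.3 -0.3 -0.6] op 1.003 q [ 0.18  0.03  1.8  -0.    1.32 -1.11]
```

View pics/c7.png

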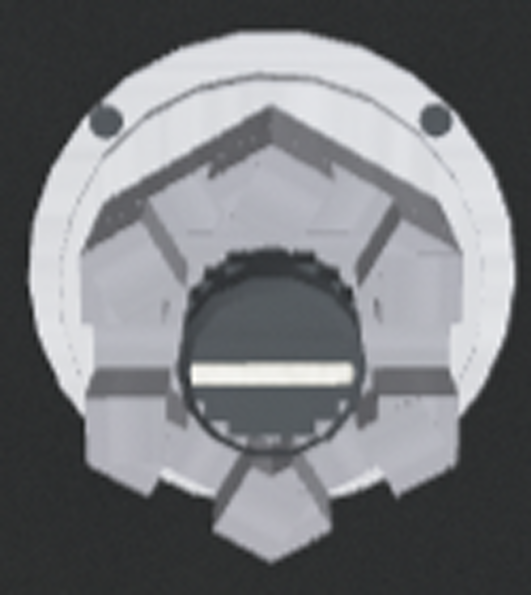

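The nut sits aligned with the line horizontal at (190–352, 374). Next I'll move over the pin.

```bash
python3 - <<'E'
from h import *
go([0.559,-0.135,0.25],-0.158)
E
```

```text
travel [ 0.0196 -0.3148  0.1188] dr [ 1.4466e+00 -2.0000e-04  1.8000e-03]
```

Request:
play_rows(claw=[0,0,0,0,0,0,0,0,0,0,0,0,0], travel=[[0,-0.032,0.012],[0,-0.063,0.024],[0,-0.095,0.036],[0,-0.126,0.048],[0,-0.158,0.06],[0,-0.19,0.072],[0,-0.221,0.083],[0,-0.252,0.095],[0,-0.284,0.107],[0.02,-0.315,0.119],[0.02,-0.315,0.119],[0.02,-0.315,0.119],[0.02,-0.315,0.119]], dr=[[0.14,0,0],[0.28,0,0],[0.42,0,0],[0.56,0,0],[0.7,0,0],[0.84,0,0],[0.98,0,0],[1.12,0,0],[1.26,0,0],[1.4,0,0],[1.447,0,0],[1.447,0,0],[1.447,0,0]])

```text
time: 8.25
eef_pos: [0.5586, -0.1347, 0.2478]
tcp_rot: [-0.537, -0.46, 0.539, -0.458]
contact_force: [0.0, 0.5, 0.2]
opening: 1.002
```

```bash
python3 - <<'E'
from h import *
info(); snap('wrist','w8')
E
```

```text
t 8.25 p [ 0.5586 -0.1347  0.2478] yawY -0.1574 xaxis [-0.004  0.001 -1.   ] F [0.  0.5 0.2] op 1.002 q [-0.41  0.06  1.81 -0.    1.28 -0.26]
```

View pics/w8.png

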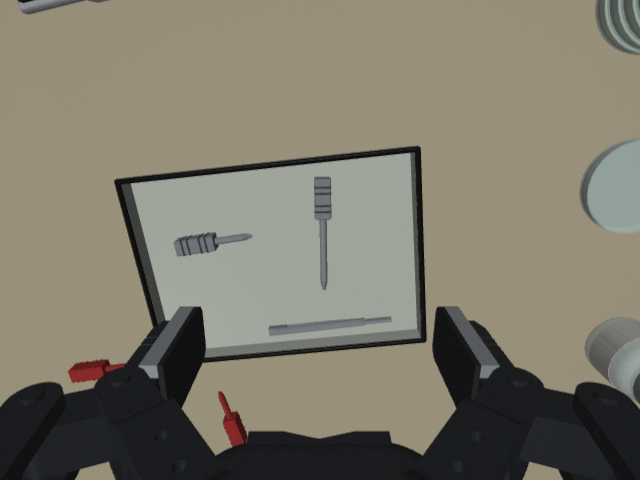

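```bash
python3 - <<'E'
from h import *
crop('w8',270,165,380,300,4.4,'c8')
E
```

```text
(no output)
```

View pics/c8.png

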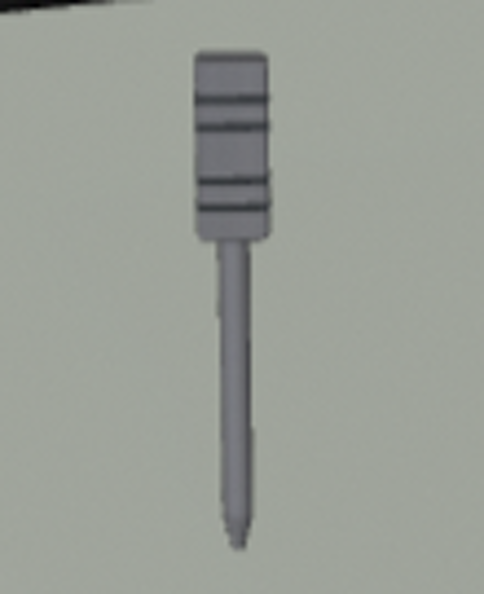

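```bash
python3 - <<'E'
from h import *
w=load('w8'); P=lambda x,y,z: world(w,270+x/4.4,165+y/4.4,z)
b=(P(195,55,.019)+P(267,55,.019))/2; f=(P(197,238,.019)+P(270,238,.019))/2; t=P(238,549,.011)
print(b,f,t,np.linalg.norm(f-b),np.linalg.norm((t-f)[:2]),'head c',(b+f)/2)
d=t-b;print('dir',np.arctan2(d[1],d[0]),'head dir',np.arctan2(*(f-b)[1::-1]),'width',np.linalg.norm(P(197,150,.019)-P(268,150,.019)))
print('rim corner',[world(w,*q,z=.024).round(3) for q in [(418,148),(118,181),(425,341)]])
s,q,R=state();print(s['qpos'])
print('B yaw',np.arctan2(d[1],d[0])-np.pi/2)
E
```

```text
[ 0.56246813 -0.11997093  0.019     ] [ 0.55676629 -0.16013598  0.019     ] [ 0.5456988  -0.23869661  0.011     ] 0.04056774609893864 0.07933638005980838 head c [ 0.55961721 -0.14005346  0.019     ]
dir -1.7111124248199838 head dir -1.7118141491346024 width 0.015427478035454413
rim corner [array([ 0.652, -0.106,  0.024]), array([ 0.374, -0.093,  0.024]), array([ 0.643, -0.308,  0.024])]
[-4.12297443e-01  5.51008797e-02  1.80820822e+00 -1.05142434e-03
  1.28107115e+00 -2.55082502e-01]
B yaw -3.28190875161488
```

Request:
play_rows(claw=[0,0,0,0,0,0,0,0,0,0,0,0,0,0], travel=[[0.01,0,0],[0.02,0,0],[0.03,0,0],[0.04,0,0],[0.05,0,0],[0.06,0,0],[0.07,0,0],[0.08,0,0],[0.09,0,0],[0.1,0,0],[0.1,0,0],[0.1,0,0],[0.1,0,0],[0.1,0,0]], dr=[[0.14,0,0],[0.28,0,0],[0.42,0,0],[0.56,0,0],[0.7,0,0],[0.84,0,0],[0.98,0,0],[1.12,0,0],[1.26,0,0],[1.4,0,0],[1.54,0,0],[1.68,0,0],[1.82,0,0],[1.96,0,0]])

```text
time: 9.7
eef_pos: [0.5588, -0.1336, 0.1487]
tcp_rot: [-0.68, 0.192, 0.681, 0.192]
contact_force: [0.2, 0.6, -0.5]
opening: 0.999
```

```bash
python3 - <<'E'
from h import *
info(); go([0.5596,-0.14,0.08],-3.215)
E
```

```text
t 9.7 p [ 0.5588 -0.1336  0.1487] yawY -2.1204 xaxis [-0.002  0.    -1.   ] F [ 0.2  0.6 -0.5] op 0.999 q [-0.41  0.15  1.9  -0.    1.1   1.71]
travel [ 0.0687  0.005  -0.0042] dr [ 1.0946  0.0012 -0.0022]
```

Request:
play_rows(claw=[0,0,50,100,100,100,100,100,100,100,100], travel=[[0.01,0.001,-0.001],[0.02,0.002,-0.002],[0.03,0.003,-0.003],[0.04,0.004,-0.004],[0.05,0.005,-0.004],[0.06,0.005,-0.004],[0.068,0.005,-0.004],[0.068,0.005,-0.004],[0.068,0.005,-0.004],[0.068,0.005,-0.004],[0.068,0.005,-0.004]], dr=[[0.14,0,0],[0.28,0,0],[0.42,0,0],[0.56,0,0],[0.7,0,0],[0.84,0,0],[0.98,0,0],[1.08,0,0],[1.095,0,0],[1.095,0.001,-0.002],[1.095,0.001,-0.002]])

```text
time: 10.8
eef_pos: [0.5597, -0.1397, 0.0812]
tcp_rot: [-0.482, 0.517, 0.482, 0.518]
contact_force: [-1.1, -0.2, 0.7]
opening: 0.606
```

```bash
python3 - <<'E'
from h import *
info(); go([0.5596,-0.14,0.006],-3.215); w=snap('wrist','w9')
print(proj(w,[.5596,-.14,.019]))
E
```

```text
t 10.8 p [ 0.5597 -0.1397  0.0812] yawY 3.07 xaxis [ 0.001 -0.    -1.   ] F [-1.1 -0.2  0.7] op 0.606 q [-0.42  0.24  1.93  0.    0.97  2.79]
travel [ 0.0752  0.0002 -0.0003] dr [ 0.0018 -0.0001  0.0006]
(np.float64(316.82117002501275), np.float64(255.26159914601166))
```

View pics/w9.png

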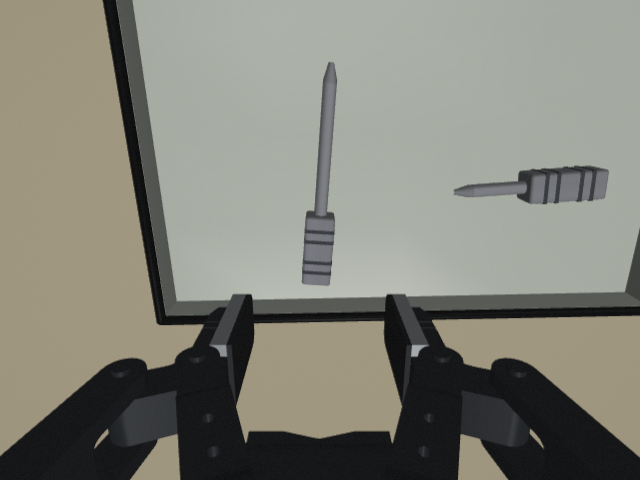

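The head is centred at about (318,248), which agrees with the projection. I'll descend and grip.

```bash
python3 - <<'E'
from h import *
w=load('w9'); a=world(w,316,281,.019);b=world(w,320,214,.019);print(a,b,(a+b)/2,np.linalg.norm(a-b))
E
```

```text
[ 0.56119276 -0.12459769  0.019     ] [ 0.55619347 -0.16330232  0.019     ] [ 0.55869311 -0.14395     0.019     ] 0.03902616627524847
```

Request:
play_rows(claw=[100,100,100,100,100,100], travel=[[0.02,0,0],[0.04,0,0],[0.055,0,0],[0.065,0,0],[0.065,0,0],[0.065,0,0]], dr=[[0,0,0],[0,0,0],[0,0,0],[0,0,0],[0,0,0],[0,0,0]])

```text
time: 11.45
eef_pos: [0.5601, -0.1399, 0.0164]
tcp_rot: [-0.482, 0.518, 0.481, 0.518]
contact_force: [0.7, -0.9, 0.5]
opening: 0.601
```

```bash
python3 - <<'E'
from h import *
info(); go([0.5596,-0.141,0.007],-3.215)
E
```

```text
t 11.45 p [ 0.5601 -0.1399  0.0164] yawY 3.0697 xaxis [ 0.001 -0.    -1.   ] F [ 0.7 -0.9  0.5] op 0.601 q [-0.42  0.35  1.94  0.    0.85  2.79]
travel [ 0.0094  0.0004 -0.0011] dr [ 0.0015 -0.0003  0.0009]
```

Request:
play_rows(claw=[100,100,160,255,255,255,255,255], travel=[[0.006,0.0005,-0.002],[0.0095,0.0005,-0.002],[0.0095,0.0005,-0.002],[0.0095,0.0005,-0.002],[0.0095,0.0005,-0.002],[0.0095,0.0005,-0.002],[0.0095,0.0005,-0.002],[0.0095,0.0005,-0.002]], dr=[[0,0,0],[0,0,0],[0,0,0],[0,0,0],[0,0,0],[0,0,0],[0,0,0],[0,0,0]], force=80)

```text
time: 12.25
eef_pos: [0.5598, -0.142, 0.0074]
tcp_rot: [-0.482, 0.517, 0.481, 0.518]
contact_force: [0.3, -0.3, 2.9]
opening: 0.162
```

```bash
python3 - <<'E'
from h import *
info(); snap('wrist','w10')
E
```

```text
t 12.25 p [ 0.5598 -0.142   0.0074] yawY 3.0697 xaxis [ 0.002 -0.001 -1.   ] F [ 0.3 -0.3  2.9] op 0.162 q [-0.42  0.36  1.94  0.    0.84  2.79]
```

View pics/w10.png

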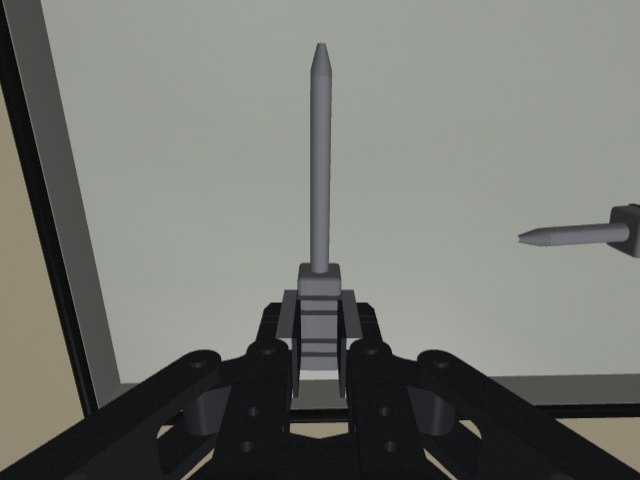

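The pin is gripped on its head and aligned straight. Its tip is at (321,44) and the shoulder at (319,268).

```bash
python3 - <<'E'
from h import *
w=load('w10'); s,q,R=state()
t=world(w,321,44,.011);sh=world(w,319.5,264,.019)
print('tip tool',R.inv().apply(t-q),'shoulder top tool',R.inv().apply(sh-q), np.linalg.norm((t-sh)[:2]))
E
```

```text
tip tool [-0.00354853  0.00194501 -0.09716185] shoulder top tool [-0.01158665  0.00147778 -0.02515817] 0.07200944104642554
```

Request:
play_rows(claw=[255,255,255,255,255,255], travel=[[-0.02,0,0],[-0.06,0,0],[-0.11,0,0],[-0.16,0,0],[-0.19,0,0],[-0.19,0,0]], dr=[[0,0,0],[0,0,0],[0,0,0],[0,0,0],[0,0,0],[0,0,0]])

```text
time: 12.9
eef_pos: [0.5623, -0.1431, 0.2036]
tcp_rot: [-0.486, 0.516, 0.477, 0.519]
contact_force: [-0.0, -0.0, -0.5]
opening: 0.16
```

```bash
python3 - <<'E'
from h import *
info(); w=snap('wrist','w11')
s,q,R=state(); print(proj(w,q+R.apply([-0.0036,0.0,-0.098])))
E
```

```text
t 12.9 p [ 0.5623 -0.1431  0.2036] yawY 3.0699 xaxis [ 0.012 -0.005 -1.   ] F [-0.  -0.  -0.5] op 0.16 q [-0.42  0.1   1.85  0.    1.18  2.79]
(np.float64(320.39042565135503), np.float64(44.92003962661005))
```

View pics/w11.png

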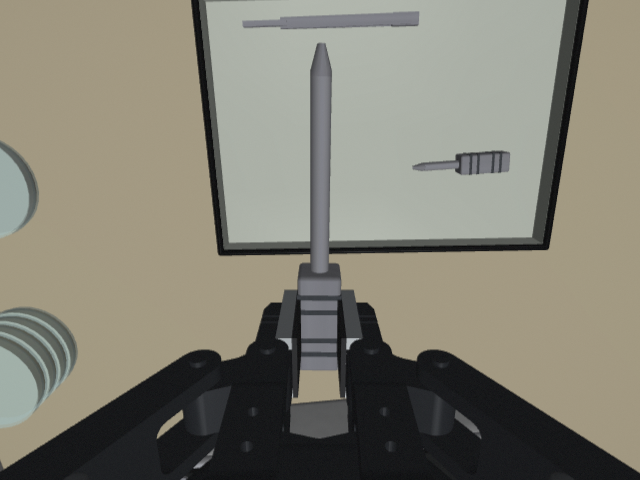

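Request:
play_rows(claw=[255,255,255,255,255,255,255,255,255,255,255,255,255,255,255], travel=[[-0.02,0,0],[-0.04,0,0],[-0.05,0,0],[-0.05,0,0],[-0.05,0,0],[-0.05,0,0],[-0.05,0,0],[-0.05,0,0],[-0.05,0,0],[-0.05,0,0],[-0.05,0,0],[-0.05,0,0],[-0.05,0,0],[-0.05,0,0],[-0.05,0,0]], dr=[[-0.14,0,0],[-0.28,0,0],[-0.42,0,0],[-0.56,0,0],[-0.7,0,0],[-0.84,0,0],[-0.98,0,0],[-1.12,0,0],[-1.26,0,0],[-1.4,0,0],[-1.54,0,0],[-1.68,0,0],[-1.82,0,0],[-1.96,0,0],[-2.1,0,0]])

```text
time: 14.45
eef_pos: [0.5589, -0.1417, 0.2462]
tcp_rot: [0.688, 0.162, -0.688, 0.162]
contact_force: [0.1, 1.1, -1.0]
opening: 0.159
```

```bash
python3 - <<'E'
from h import *
info(); go([0.4926,0.0592,0.24],-0.278)
E
```

```text
t 14.45 p [ 0.5589 -0.1417  0.2462] yawY -1.1077 xaxis [ 0.001 -0.    -1.   ] F [ 0.1  1.1 -1. ] op 0.159 q [-0.42  0.06  1.81 -0.    1.27  0.68]
travel [ 0.006  -0.2094 -0.0304] dr [-8.297e-01 -2.000e-04 -9.000e-04]
```

Request:
play_rows(claw=[255,255,255,255,255,255,255,255,255], travel=[[0,-0.03,-0.004],[0,-0.06,-0.008],[0,-0.09,-0.013],[0,-0.12,-0.018],[0,-0.15,-0.022],[0,-0.18,-0.026],[0,-0.209,-0.03],[0.006,-0.209,-0.03],[0.006,-0.209,-0.03]], dr=[[-0.14,0,0],[-0.28,0,0],[-0.42,0,0],[-0.56,0,0],[-0.7,0,0],[-0.83,0,0],[-0.83,0,0],[-0.83,0,0],[-0.83,0,0]])

```text
time: 15.35
eef_pos: [0.4907, 0.0591, 0.2366]
tcp_rot: [-0.563, -0.427, 0.566, -0.425]
contact_force: [0.1, -0.7, -1.6]
opening: 0.161
```

```bash
python3 - <<'E'
from h import *
info(); go([0.4926,0.0592,0.17],-0.278); w=snap('wrist','w12')
E
```

```text
t 15.35 p [0.4907 0.0591 0.2366] yawY -0.2763 xaxis [-0.005 -0.001 -1.   ] F [ 0.1 -0.7 -1.6] op 0.161 q [-0.09 -0.12  2.   -0.    1.27  0.19]
travel [ 0.0666  0.0021 -0.0008] dr [0.0017 0.0019 0.0046]
```

View pics/w12.png

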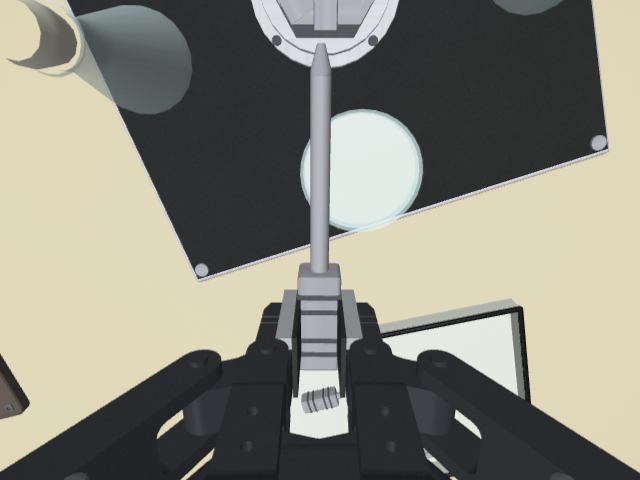

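Overhead, the tip is at (321,44) and the nut's slot is ahead at about (327,15), nearly aligned. The dish is below the shank. I'll go down to insertion height.

Request:
play_rows(claw=[255,255,255,255,255,255], travel=[[0.03,0.002,-0.001],[0.06,0.002,-0.001],[0.08,0.002,-0.001],[0.092,0.002,-0.001],[0.092,0.002,-0.001],[0.092,0.002,-0.001]], dr=[[0,0.002,0.0045],[0,0.002,0.0045],[0,0.002,0.0045],[0,0.002,0.0045],[0,0.002,0.0045],[0,0.002,0.0045]])

```text
time: 16.0
eef_pos: [0.4938, 0.0583, 0.1459]
tcp_rot: [0.565, 0.425, -0.564, 0.426]
contact_force: [0.2, -0.2, -0.7]
opening: 0.161
```

```bash
python3 - <<'E'
from h import *
info(); w=snap('wrist','w13');snap('scene','s13');snap('side','d13')
crop('w13',230,0,410,120,4.4,'c13'); crop('s13',330,190,530,330,4,'c13s'); crop('d13',140,130,345,260,3.9,'c13d')
E
```

```text
t 16.0 p [0.4938 0.0583 0.1459] yawY -0.2782 xaxis [ 0.002 -0.    -1.   ] F [ 0.2 -0.2 -0.7] op 0.161 q [-0.09 -0.02  2.08  0.    1.08  0.19]
```

View pics/c13.png

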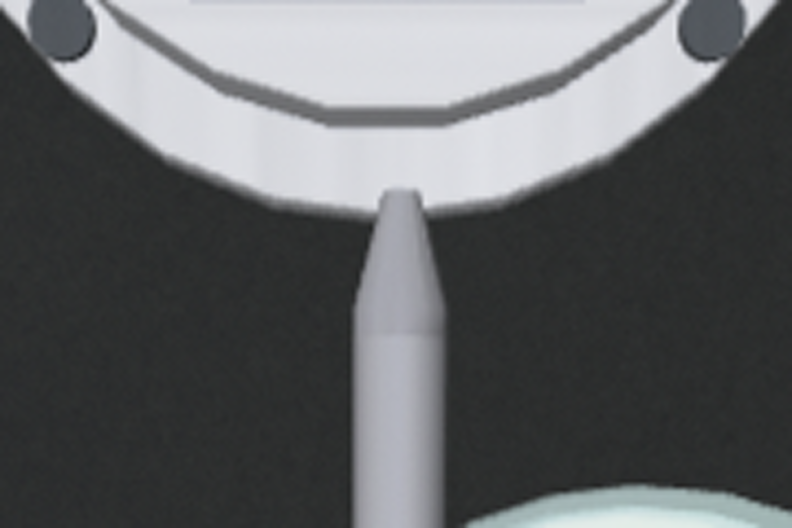

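View pics/c13s.png

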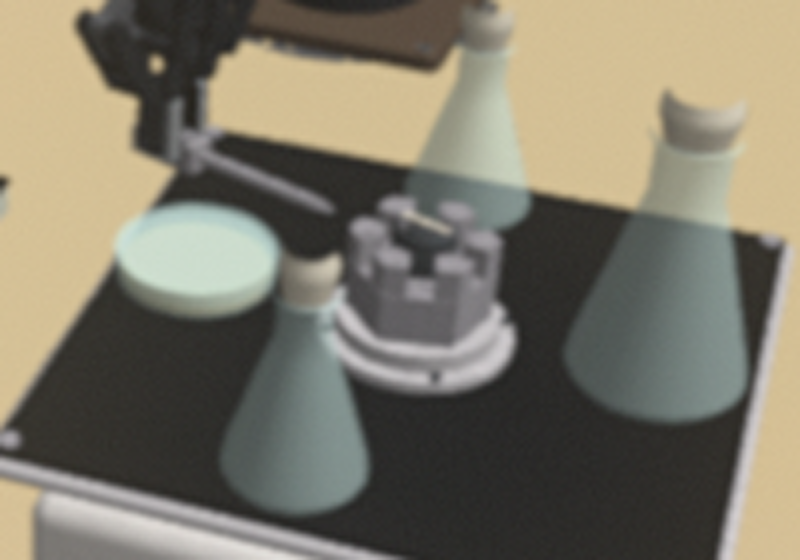

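View pics/c13d.png

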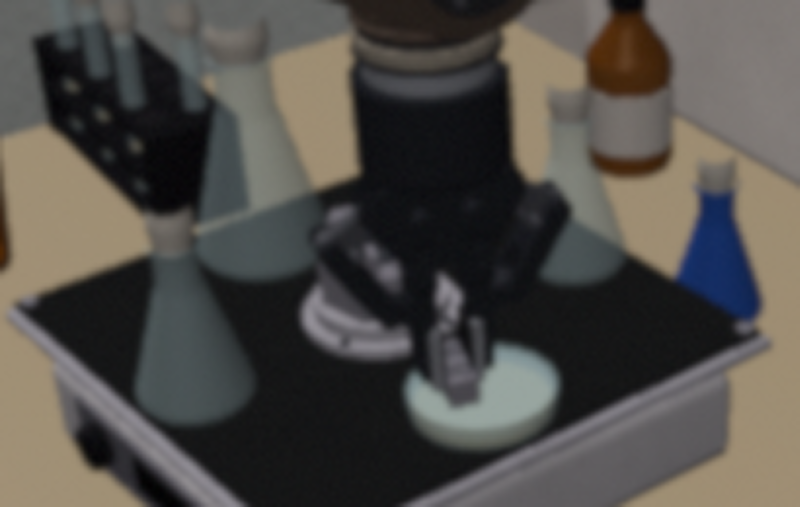

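```bash
python3 - <<'E'
from h import *
info(); s,q,R=state(); M=R.as_matrix();print(M[:,2])
tip=q+R.apply([-.0036,.0008,-.0975]); print('tip',tip,'scene px',proj(load('s13'),tip))
go(q+R.apply([0,-.001,0])*1+np.array([0,0,.1444-q[2]]),-0.278)
E
```

```text
t 16.15 p [0.4943 0.0586 0.147 ] yawY -0.2777 xaxis [ 0.004 -0.    -1.   ] F [ 0.2  0.5 -0.8] op 0.156 q [-0.09 -0.02  2.08  0.    1.08  0.19]
[-0.27415215 -0.96168583 -0.00098167]
tip [0.52177657 0.15217851 0.1506662 ] scene px (np.float64(411.9503355287534), np.float64(242.84391120641217))
travel [ 0.0026 -0.001   0.    ] dr [ 0.0003 -0.001  -0.0039]
```

Request:
play_rows(claw=[255,255,255,255], travel=[[0.0025,-0.001,0],[0.0025,-0.001,0],[0.0025,-0.001,0],[0.0025,-0.001,0]], dr=[[0,-0.001,-0.004],[0,-0.001,-0.004],[0,-0.001,-0.004],[0,-0.001,-0.004]])

```text
time: 16.55
eef_pos: [0.4934, 0.0589, 0.1446]
tcp_rot: [0.564, 0.426, -0.564, 0.426]
contact_force: [-0.1, -0.4, -0.8]
opening: 0.157
```

```bash
python3 - <<'E'
from h import *
for i in range(4): info(); snap('scene','tmp')
info()
snap('wrist','w14');crop('w14',230,0,410,120,4.4,'c14')
E
```

```text
t 16.55 p [0.4934 0.0589 0.1446] yawY -0.2775 xaxis [ 0. -0. -1.] F [-0.1 -0.4 -0.8] op 0.157 q [-0.09 -0.02  2.08 -0.    1.08  0.19]
t 16.6 p [0.4933 0.059  0.1445] yawY -0.2775 xaxis [ 0. -0. -1.] F [-0.5 -0.7 -0.2] op 0.158 q [-0.09 -0.02  2.08 -0.    1.08  0.19]
t 16.65 p [0.4933 0.0589 0.1445] yawY -0.2775 xaxis [-0. -0. -1.] F [-1.5  0.  -2.1] op 0.163 q [-0.09 -0.02  2.08 -0.    1.08  0.19]
t 16.7 p [0.4933 0.0589 0.1445] yawY -0.2775 xaxis [-0. -0. -1.] F [ 0.7  0.3 -1.2] op 0.159 q [-0.09 -0.02  2.08 -0.    1.08  0.19]
t 16.75 p [0.4933 0.0589 0.1445] yawY -0.2776 xaxis [-0. -0. -1.] F [ 0.3 -0.7 -1.3] op 0.164 q [-0.09 -0.02  2.08 -0.    1.08  0.19]
```

View pics/c14.png

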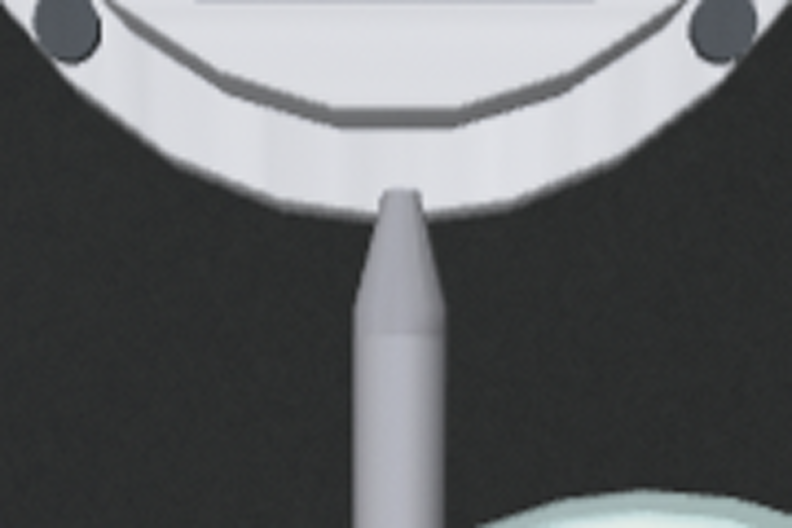

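The tip is centred on the hub (both at crop x≈400). I'll advance 25 mm.

Request:
play_rows(claw=[255,255,255,255,255,255], travel=[[0,0,-0.008],[0,0,-0.016],[0,0,-0.022],[0,0,-0.025],[0,0,-0.025],[0,0,-0.025]], dr=[[0,0,0],[0,0,0],[0,0,0],[0,0,0],[0,0,0],[0,0,0]])

```text
time: 17.4
eef_pos: [0.5001, 0.0831, 0.1444]
tcp_rot: [-0.564, -0.426, 0.564, -0.426]
contact_force: [0.3, 0.5, -1.8]
opening: 0.159
```

```bash
python3 - <<'E'
from h import *
info()
snap('wrist','w15');crop('w15',230,0,410,120,4.4,'c15');snap('scene','s15');crop('s15',370,200,500,300,6,'c15s')
info()
E
```

```text
t 17.4 p [0.5001 0.0831 0.1444] yawY -0.2772 xaxis [-0. -0. -1.] F [ 0.3  0.5 -1.8] op 0.159 q [-0.04  0.01  2.06 -0.    1.08  0.24]
t 17.5 p [0.5001 0.0829 0.1444] yawY -0.2777 xaxis [-0. -0. -1.] F [ 0.5  0.2 -0.6] op 0.156 q [-0.04  0.01  2.06 -0.    1.08  0.24]
```

View pics/c15.png

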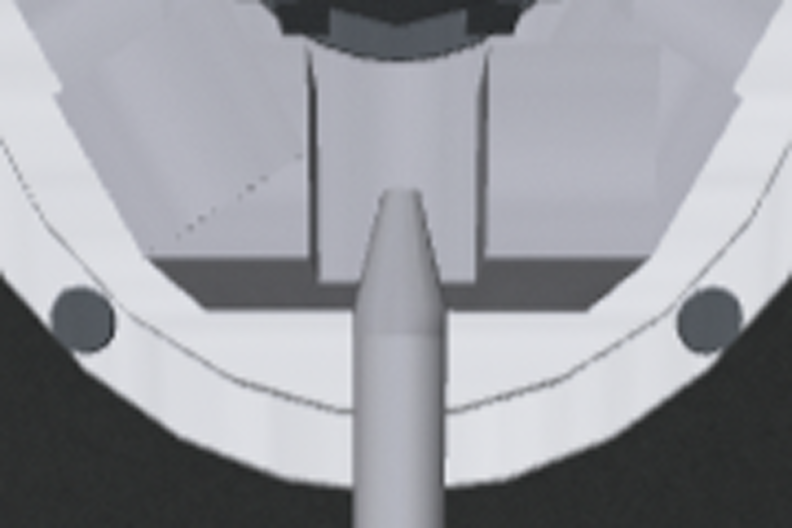

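View pics/c15s.png

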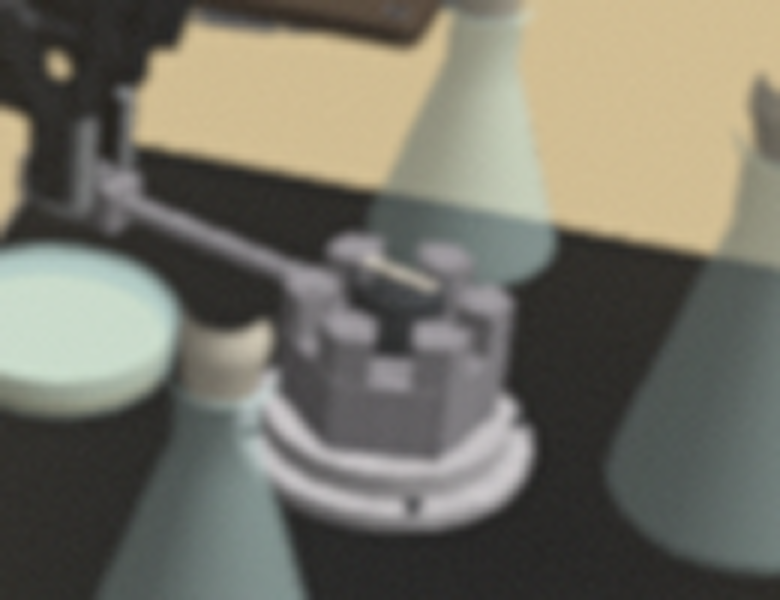

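The tip is in the slot, with slot edges at crop x 318 and 476 and the tip at 401. I'll continue through the stud.

Request:
play_rows(claw=[255,255,255,255,255,255,255], travel=[[0,0,-0.005],[0,0,-0.01],[0,0,-0.015],[0,0,-0.02],[0,0,-0.025],[0,0,-0.03],[0,0,-0.03]], dr=[[0,0,0],[0,0,0],[0,0,0],[0,0,0],[0,0,0],[0,0,0],[0,0,0]])

```text
time: 18.2
eef_pos: [0.5085, 0.1123, 0.1444]
tcp_rot: [-0.564, -0.426, 0.564, -0.426]
contact_force: [0.3, -0.4, -1.6]
opening: 0.158
```

```bash
python3 - <<'E'
from h import *
info()
snap('wrist','w16')
E
```

```text
t 18.2 p [0.5085 0.1123 0.1444] yawY -0.2768 xaxis [-0. -0. -1.] F [ 0.3 -0.4 -1.6] op 0.158 q [ 0.02  0.04  2.03 -0.    1.08  0.3 ]
```

View pics/w16.png

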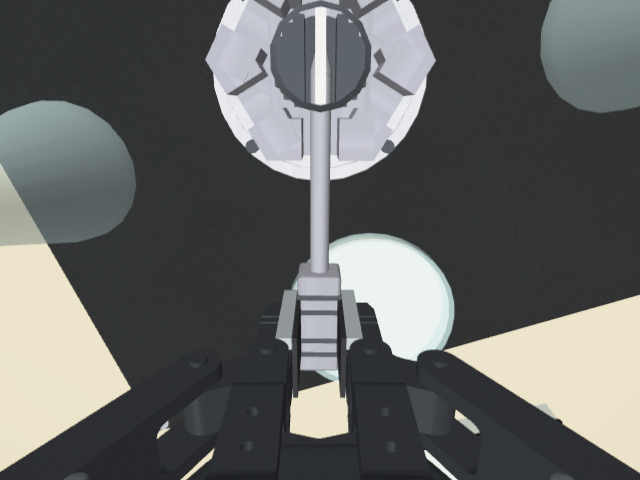

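The shank enters the stud with no side force. I'll continue.

Request:
play_rows(claw=[255,255,255,255,255,255,255,255,255], travel=[[0,0,-0.006],[0,0,-0.012],[0,0,-0.018],[0,0,-0.024],[0,0,-0.03],[0,0,-0.036],[0,0,-0.039],[0,0,-0.039],[0,0,-0.039]], dr=[[0,0,0],[0,0,0],[0,0,0],[0,0,0],[0,0,0],[0,0,0],[0,0,0],[0,0,0],[0,0,0]])

```text
time: 19.15
eef_pos: [0.519, 0.1496, 0.1443]
tcp_rot: [-0.564, -0.426, 0.564, -0.426]
contact_force: [0.1, -0.5, -0.6]
opening: 0.16
```

```bash
python3 - <<'E'
from h import *
info()
snap('wrist','w17');crop('w17',230,130,410,390,2.3,'c17')
E
```

```text
t 19.15 p [0.519  0.1496 0.1443] yawY -0.2768 xaxis [-0. -0. -1.] F [ 0.1 -0.5 -0.6] op 0.16 q [ 0.09  0.08  1.98 -0.    1.08  0.37]
```

View pics/c17.png

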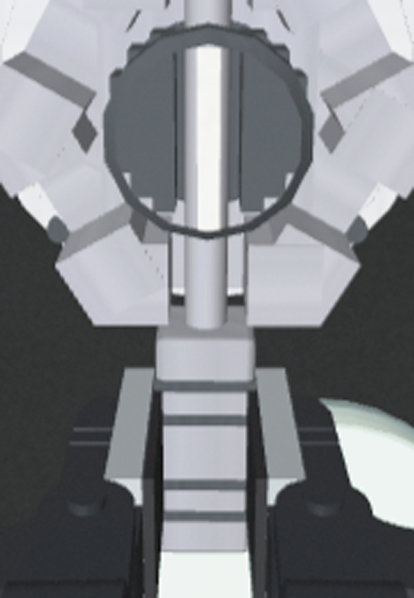

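Request:
play_rows(claw=[255,255,255,255], travel=[[0,0,-0.001],[0,0,-0.002],[0,0,-0.003],[0,0,-0.003]], dr=[[0,0,0],[0,0,0],[0,0,0],[0,0,0]])

```text
time: 19.6
eef_pos: [0.5198, 0.1524, 0.1443]
tcp_rot: [-0.564, -0.426, 0.564, -0.426]
contact_force: [-0.1, -0.4, -0.8]
opening: 0.163
```

Request:
play_rows(claw=[255,255,255], travel=[[0,0,-0.0005],[0,0,-0.001],[0,0,-0.001]], dr=[[0,0,0],[0,0,0],[0,0,0]])

```text
time: 19.9
eef_pos: [0.52, 0.1528, 0.1444]
tcp_rot: [-0.564, -0.426, 0.565, -0.427]
contact_force: [-0.6, -2.8, -0.2]
opening: 0.16
```

Request:
play_rows(claw=[255,255,255], travel=[[0,0,-0.0005],[0,0,-0.001],[0,0,-0.001]], dr=[[0,0,0],[0,0,0],[0,0,0]])

```text
time: 20.2
eef_pos: [0.52, 0.1529, 0.1444]
tcp_rot: [-0.563, -0.426, 0.566, -0.427]
contact_force: [-1.1, -5.4, 1.1]
opening: 0.16
```

```bash
python3 - <<'E'
from h import *
info()
snap('wrist','w18');crop('w18',230,100,410,360,2.3,'c18')
E
```

```text
t 20.2 p [0.52   0.1529 0.1444] yawY -0.2761 xaxis [-0.002 -0.004 -1.   ] F [-1.1 -5.4  1.1] op 0.16 q [ 0.1   0.09  1.98 -0.    1.08  0.38]
```

View pics/c18.png

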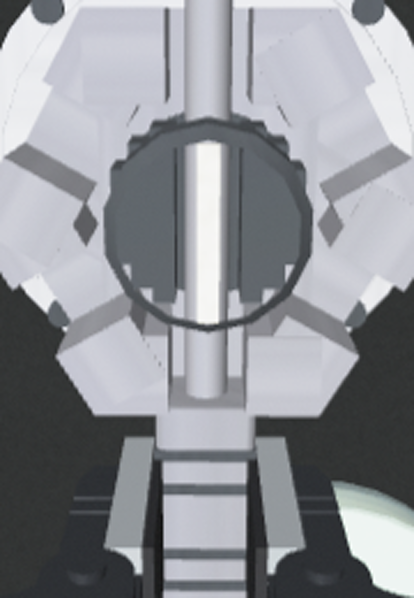

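The head is in contact with the nut: force rises without further motion. I'll lower slightly so the shank rests, then open.

Request:
play_rows(claw=[255,255,255], travel=[[0.0006,0,-0.0003],[0.0012,0,-0.0003],[0.0012,0,-0.0003]], dr=[[0,0,0],[0,0,0],[0,0,0]])

```text
time: 20.55
eef_pos: [0.5202, 0.1528, 0.1433]
tcp_rot: [-0.562, -0.426, 0.566, -0.427]
contact_force: [-1.0, -5.2, 1.5]
opening: 0.158
```

Request:
play_rows(claw=[220,200,180,160,140,120,120], travel=[[0,0,0],[0,0,0],[0,0,0],[0,0,0],[0,0,0],[0,0,0],[0,0,0]], dr=[[0,0,0],[0,0,0],[0,0,0],[0,0,0],[0,0,0],[0,0,0],[0,0,0]], force=20)

```text
time: 21.25
eef_pos: [0.5202, 0.153, 0.1433]
tcp_rot: [-0.563, -0.426, 0.566, -0.427]
contact_force: [-0.2, -0.3, 0.0]
opening: 0.53
```

```bash
python3 - <<'E'
from h import *
info()
snap('wrist','w19');crop('w19',200,80,440,400,1.8,'c19');snap('scene','s19');crop('s19',370,180,500,290,6,'c19s')
E
```

```text
t 21.25 p [0.5202 0.153  0.1433] yawY -0.276 xaxis [-0.002 -0.005 -1.   ] F [-0.2 -0.3  0. ] op 0.53 q [ 0.1   0.09  1.98 -0.    1.08  0.38]
```

View pics/c19.png

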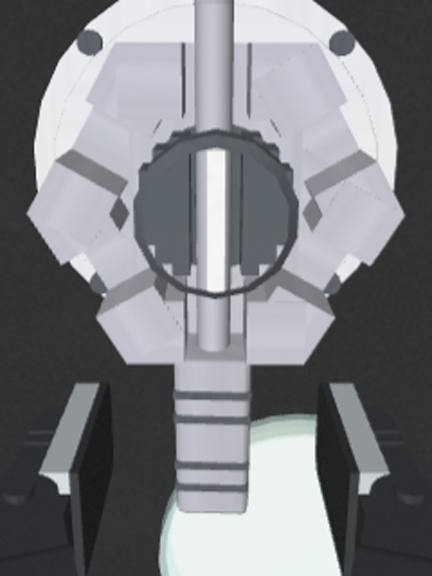

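View pics/c19s.png

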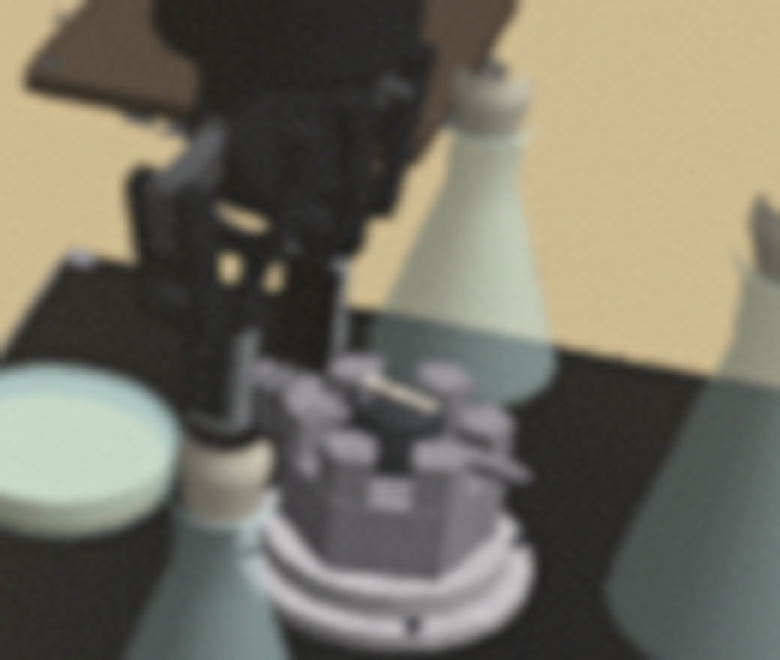

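The pin is through both slots with its head against the flat, and the fingers are clear of it. I'll lift away.

Request:
play_rows(claw=[120,120,120,120,120,120,120,120,120], travel=[[-0.01,0,0],[-0.03,0,0],[-0.06,0,0],[-0.1,0,0],[-0.14,0,0],[-0.16,0,0.01],[-0.16,0,0.02],[-0.16,0,0.02],[-0.16,0,0.02]], dr=[[0,0,0],[0,0,0],[0,0,0],[0,0,0],[0,0,0],[0,0,0],[0,0,0],[0,0,0],[0,0,0]])

```text
time: 22.25
eef_pos: [0.5141, 0.1341, 0.3012]
tcp_rot: [-0.562, -0.426, 0.567, -0.426]
contact_force: [-0.8, 0.9, -0.1]
opening: 0.53
```

```bash
python3 - <<'E'
from h import *
info()
snap('wrist','w20');snap('scene','s20');snap('side','d20');crop('s20',320,170,540,330,3.6,'c20s');crop('d20',140,130,345,260,3.9,'c20d')
E
```

```text
t 22.25 p [0.5141 0.1341 0.3012] yawY -0.2768 xaxis [-0.005 -0.005 -1.   ] F [-0.8  0.9 -0.1] op 0.53 q [ 0.07 -0.08  1.84 -0.    1.38  0.34]
```

View pics/w20.png

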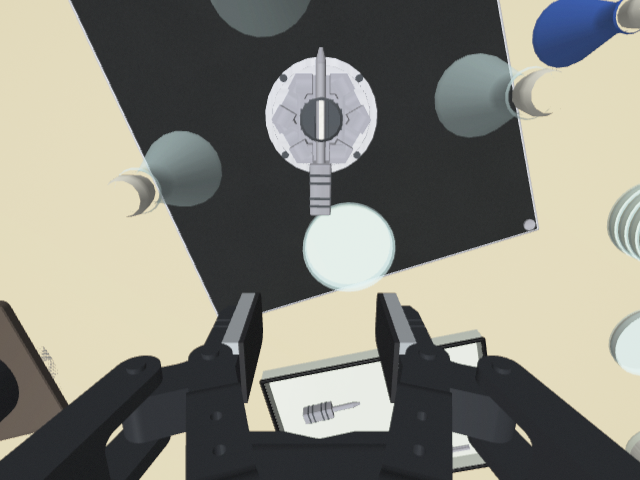

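View pics/c20s.png

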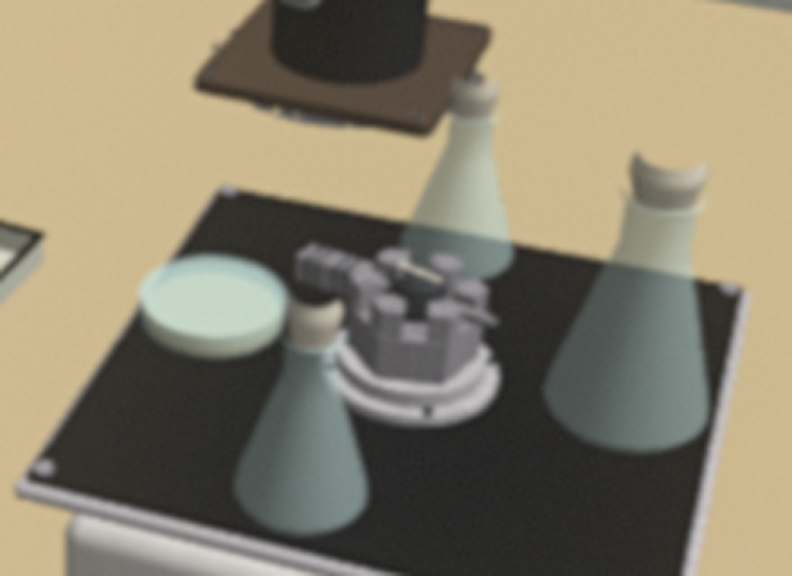

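View pics/c20d.png

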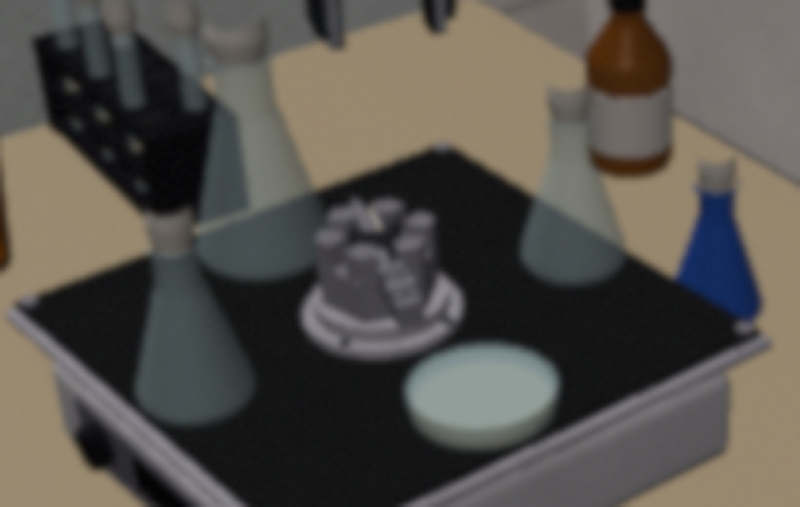

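```bash
python3 - <<'E'
from h import *
crop('w20',255,35,390,225,3.1,'c20w')
E
```

```text
(no output)
```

View pics/c20w.png

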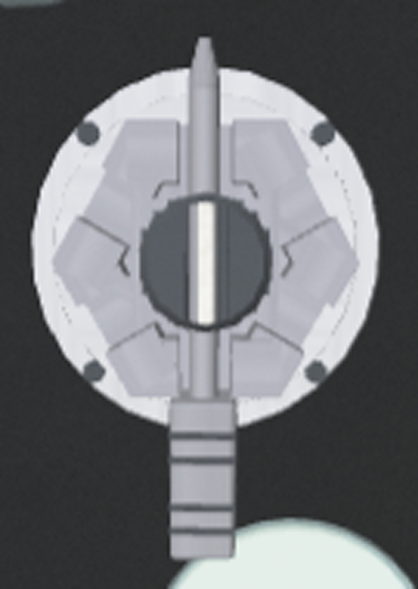

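The head is flush against the flat, at crop y≈400 next to the nut edge at 396. The nose sticks out beyond the far slot. Slots, line and pin are aligned, so I'll hand in.

```bash
python3 -c "
from plant import ctrl
print(ctrl.sign_off())"
```

```text
the job is handed in; nothing more can be done
None
```

The nut is tightened to the next slot, the long pin is in place with its head against the nut, and the job is handed in. The robot's clock was at about 22 s of the 64 s allowed. The sign-off gave no verdict.

- **Nut:** I gripped it on two flats and turned it about 0.41 rad clockwise in two steps. In the wrist picture the slot and the pale line then agreed to within about 0.01 rad.
- **Pin:** I took the long pin from the tray and pushed it in from the dish end. The highest force reading in the pushes was about 5 N, at the point where the head met the nut and stopped. I then let go and lifted clear.
- **Last pictures:** the head lies against the flat and the nose sticks out of the opposite slot. The pin and slots are in line with the pale line. The flasks and dish are in place on the platform, and the short pin is still in the tray.

No check failed. Two measurements disagreed slightly along the way:

- **Pin head position:** two views differed by 4 mm along the pin, so I gripped midway between them.
- **Line angle:** it read 1.31 rad from above but 1.29 rad close up, so I used the close-up view.

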